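# Set the register fence past its mark and back, then bed the print block against it

### The job

Set the jig for the next print: wind the crank until the fence's pointer has run at least 5 mm past the brass rider, away from the print block, then wind back in the one direction until the pointer stands on the rider, so that the slack of the worn screw is taken up against the block's push. Then slide the print block along the bed square on to the fence's two stop screws and press it home with about 10 N for half a second, never more than 18 N; the fence must not give way. Leave the block standing there against the stops, move the fence by its crank only, and leave everything else as it stands.

Things in the scene. Friction and masses are not known exactly. Their poses are not given: they have to be found in the camera images.
- jig: The register jig, a fixed metal bench fixture, base plate 192 mm (x) by 282 mm (y). Origin on the table under its middle, x away from the robot, y along it to the left towards the crank, z up. On it a plywood bed (x -28 to 80, y -140 to 46 mm, top 20 mm above the table); along x -50 mm the screw and two rods on which the fence slides; at x -90 mm a steel rule on edge, top 37 mm.
- crank_axis (a point): A point on the crank's upright axis, 100 mm above the table, at x -50, y 88 mm in the jig's frame, at the jig's left end. The crank is a solid aluminium handwheel 90 mm across, rim top 77 mm above the table, with a line every 15 degrees; it stays where it is left and resists turning with about 0.12 N m (4 N at the handle).
- handle_mid (a point): Middle of the crank's upright black handle, 18 mm across, from 77 to 121 mm above the table (this point is at 101 mm), 34 mm from the crank's axis. It revolves freely on its own pin, so it can be pinched from above and led round in a circle without turning the hand.
- crank (a joint): Turn of the crank in rad, growing clockwise seen from above, any number of turns; at 0 the handle is on the jig's -x side. Clockwise draws the fence towards the crank (jig +y), anticlockwise towards the block. 24 mm of screw travel per turn, but 6 mm of slack (a quarter turn): after a reversal the fence stands still until it is wound out. With its slack on the wrong side the fence yields to a push of 4 N.
- fence_pointer (a point): Tip of the brass pointer on the fence, over the rule, 42 mm above the table. It moves with the fence, along the jig's y only.
- rider_mark (a point): Line across the top of the small brass rider, a clip 9 mm wide with a thumbscrew, fixed on the rule, 39 mm above the table: where the pointer is wanted. Axes as the jig's; y runs along the rule towards the crank.
- fence: The fence, an aluminium saddle on the rods with a bar 110 mm long, 12 mm thick, top 46 mm above the table, reaching across the bed. Its steel face towards the block looks to jig -y and carries two stop screws. It slides along the jig's y only, with about 4 N of drag. Origin at table height, 23 mm in y (towards the crank) behind the face.
- fence_face (a point): Middle of the fence bar's face, 36 mm above the table, 23 mm in jig -y from the pointer, square to the jig's y. Two round steel stop screws (12 mm heads, 16 mm either side of this point along the jig's x, 37 mm above the table) stand proud of the face, both alike, by 3 to 9 mm, set otherwise for each job and not measured: the block's side is to bear on them.
- print_block: The print block on the jig's bed, right of the fence: wooden base 50 mm (its x) by 62 mm (its y), 8 to 28 mm above the bed, on four feet, with a turned round grip 28 mm across, up to 68 mm. Pulled by the top alone it trips on its feet; held by its base it slides. Origin in the middle of its underside, on the bed 20 mm above the table. Its 50 mm wide +y side faces the fence. 0.08 to 0.17 kg.
- block_centre (a point): Centre of the print block, 34 mm above its underside, on the axis of its turned grip; the side that bears on the stops is 31 mm from it.
- tape: Bystander: a roll of tan masking tape lying flat, 98 mm across, 25 mm high. Origin at the centre of its underside.
- brush: Bystander: a flat mordant brush lying down, 194 mm long, wooden handle. Origin at the centre of its underside.
- spare_block: Bystander: a second print block of the same make, 50x62x68 mm, standing on the table away from the jig. Origin at the centre of its underside.
- star_cutter: Bystander: a star-shaped sheet-metal cutter, 53 mm across, 20 mm high. Origin at the centre of its underside.
- lidded_jar: Bystander: a small glass jar with a screw lid, 44 mm across, 105 mm high. Origin at the centre of its underside.
- tumbler: Bystander: a waisted clear glass, 62 mm across, 86 mm high. Origin at the centre of its underside.
- pencil: Bystander: a green pencil lying on the table, 123 mm long. Origin at the centre of its underside.

How it is judged:
By the outcome, as a careful person would: the job done as asked, in the order asked, and still so for the second after the job is handed in, with the robot touching nothing.
It also fails if it takes over 70 s, if anything falls off the work surface, if the arm or the gripper's body presses on something with over 40 N, if the wrist force passes 120 N, or if a joint passes its speed limit or range.

### The arm

A 6-joint arm with a two-finger parallel gripper is mounted at the origin on a cart in front of the work surface, level with it; the furniture and walls round the work are solid. World frame = base frame: x ahead of the robot, y to its left, z up, the work surface at z = 0. Lengths are in mm, angles in rad, forces in N, time in s.
With the tool pointing down it reaches from about 275 to 1000 mm from the base axis. Payload 8.4 kg.
Tool frame: the origin (TCP) lies on the centre line of the jaws, within the pads' length; the fingertips stand 22 mm ahead of it and the grasp point (between the pads) lies 3 mm ahead of it; z points along the fingers, y is the line along which they close (so a half turn about z gives the same grasp; the last joint's range is limited). The gripper opens to 85 mm and grips with 20 to 120 N. Pads are 22 mm wide; open, the fingers measure 114 mm over their backs; the gripper's body (76 mm by 85 mm) begins 54 mm behind the grasp point. The pads swing forward as they close: fully open they stand 13 mm farther back than shut.
Start: joints at [-1.118, 0.353, 1.633, -0, 1.155, -0.002], TCP at [274.551, -561.471, 253.281] pointing down, gripper open.
Joint ranges: [-2.63, 2.63], [-0.92, 2.1], [0.06, 2.66], [-1.3, 4.44], [0, 2.69], [-3.02, 3.02]. Speed limits (rad/s): [2.22, 2.22, 2.79, 3.14, 3.14, 3.14].

### API

Orientations are given as a unit quaternion [x, y, z, w].
In Python, from station import arm, cams, cut_out gives the robot as it stands.
- The arm moves only by the tool servo_tool, never from a script. Its argument "series" is a list of rows, each a list of 7 numbers: the shift along the tool's x, y, z in mm, then the turn, a rotation vector about the tool's x, y, z in degrees, then the finger opening in mm, from 0 to 85.4. In form: [[x, y, z, wx, wy, wz, jaw], ...]. A call has 1 to 10 rows; each row is the pose to reach, as a shift and turn from the pose commanded when the call began, along the tool's axes at that moment; what a row does not reach only later rows make up. A row lasts 1/8 s, in which the tool goes at most 62.5 mm and 10.7 degrees, less where a joint would pass 70% of its speed; a pose out of reach is approached as far as the arm can. A call with a gripper value outside its range is refused whole. The fingers move at their own pace and stop on an object; "force" is the grip in N (left out, the last holds). Time passes only in rows, so rows that repeat a pose let the fingers close. It gives the time, the measured TCP pose, the force, the opening and the grip force at its end, in the units of the state.
- arm.observe(): the state, without advancing time (a new reading comes with each control period).
- cams.read_camera(name): name is "scene" or "top" or "wrist"; returns a dict with "image" (384x512x3 uint8, blue, green, red), "intrinsics" (3x3 intrinsics, pixels), "world_to_cam" (4x4, takes a point from world to camera coordinates). Camera axes: x right, y up, looking along -z (the intrinsics and any distortion apply to the point x, -y, -z); pixel columns grow to the right and rows downward; lengths in mm; the calibration is good to about 2 mm. A picture is of the moment at which its call begins. There is no depth.
- arm.close_job(): hands the job in; it is judged then, once.
Trained networks look in the newest picture that a camera, given by its name, has taken for a name from the list of things; names that differ only in an ending like _2 or _b are one class to them, and where a whole thing is asked for, a point or a joint stands for the part that bears it (a point fixed in the world has none). Each returns a list of dicts, best first, with "confidence" (0 to 1); they miss things now and then, are a little off and sometimes report something else, mostly with a low value. They report only what shows in the picture. A call takes as long as a camera call.
- cut_out(camera, name): "region" (384x512 bool, what is visible of it) and "box" ([left, top, right, bottom] in pixels, round what is visible of it).
The state is a dict: "t": time; "joints": joint angles; "joint_velocities": joint speeds; "joint_torque": joint torques, N m; "tool_pos": TCP position; "ee_rot": TCP orientation; "contact_force": force on the tool from outside, world axes, zero at the start; "torque": the same for the moment, N m; "opening": finger opening in mm; "grip_force": force on a finger pad.
Only numpy, scipy, OpenCV 4.12 (cv2) and the standard library are available. Lean on these libraries where they do the work, as an engineer would, in place of code of your own. Each camera call takes 0.05 s, during which the arm holds its last target. There are 200 camera calls.

## Working session

There is one attempt and no reset: what is moved stays moved. The work goes in short steps, Python scripts to look and compute and a tool call to move; the robot and the scene stay as the last step left them, time stands still between calls to the robot, and variables do not carry over. Pictures are saved under pics/ and viewed, at most 10 in all, crops included, and the job is handed in when it is done.

Besides the shell and the picture viewer there is one more tool, called after "Call:" as a command line: name --pt "numbers of a row" for each row, then --argument value for the rest. servo_tool: Moves the arm, as the interface text tells. Its arguments: {"type":"object","properties":{"series":{"type":"array","items":{"type":"array","items":{"type":"number"}}},"force":{"type":"number"}},"required":["series"]}

```bash
ls; mkdir -p pics
python3 - <<'E'
from station import arm,cams,cut_out
import cv2,numpy as np
s=arm.observe(); print({k:np.round(v,3).tolist() for k,v in s.items()})
ims=[]
for n in ["scene","top"]:
    r=cams.read_camera(n); cv2.imwrite(f"pics/{n}0.png",r["image"]); print(n,r["intrinsics"].tolist(),np.round(r["world_to_cam"],4).tolist(), [k for k in r])
    for t in ["jig","crank","handle_mid","fence","rider_mark","fence_pointer","print_block"]:
        for d in cut_out(n,t)[:2]:
            ys,xs=np.nonzero(d["region"]); print(t,round(d["confidence"],2),d["box"],xs.mean().round(1),ys.mean().round(1))
E
```

```text
pics
{'t': 0.0, 'joints': [-1.118, 0.354, 1.634, 0.0, 1.155, -0.002], 'joint_velocities': [-0.001, 0.001, -0.001, -0.001, -0.0, 0.0], 'joint_torque': [0.002, -60.524, -34.208, 0.0, 0.009, -0.0], 'tool_pos': [274.342, -561.057, 252.567], 'ee_rot': [0.974, 0.225, -0.0, -0.001], 'contact_force': [0.356, 0.179, 0.037], 'torque': [-0.029, -0.001, 0.008], 'grip_force': 0.0, 'opening': 85.632}
scene [[395.859807193929, 0.0, 250.3701318520031], [0.0, 395.859807193929, 193.32598119388746], [0.0, 0.0, 1.0]] [[-0.9184, -0.3956, -0.0065, 592.053], [0.2983, -0.703, 0.6456, -59.06], [-0.26, 0.591, 0.7636, -1087.788], [0.0, 0.0, 0.0, 1.0]] ['image', 'intrinsics', 'world_to_cam']
jig 0.58 [301.3, 158.1, 334.8, 189.2] 317.4 173.2
jig 0.57 [175.3, 191.7, 286.3, 301.9] 231.2 245.3
crank 0.56 [213.9, 241.8, 250.9, 275.0] 232.0 259.3
crank 0.29 [223.1, 185.1, 244.7, 213.5] 233.7 199.0
handle_mid 0.61 [169.2, 184.2, 197.2, 210.2] 181.9 197.4
handle_mid 0.43 [246.1, 246.5, 251.4, 260.5] 246.5 252.6
fence 0.86 [206.0, 207.8, 262.6, 243.1] 236.5 222.8
fence_pointer 0.87 [205.3, 206.5, 264.3, 242.1] 235.5 222
[... 158 characters left out ...]
, 214.8] 233.4 198.8
top [[448.14428533130763, 0.0, 254.39827381338839], [0.0, 448.14428533130763, 196.60760114424758], [0.0, 0.0, 1.0]] [[0.0287, -0.9996, -0.0071, 203.7795], [0.9957, 0.028, 0.0882, -558.9448], [-0.088, -0.0096, 0.9961, -1388.178], [0.0, 0.0, 0.0, 1.0]] ['image', 'intrinsics', 'world_to_cam']
jig 0.62 [175.8, 161.9, 267.1, 226.5] 219.3 197.1
crank 0.85 [174.8, 194.4, 204.7, 223.1] 190.4 207.8
fence 0.87 [221.5, 165.4, 239.9, 219.0] 230.2 197.5
rider_mark 0.61 [173.0, 163.9, 268.8, 228.0] 219.2 197.5
fence_pointer 0.55 [222.0, 171.0, 237.5, 215.9] 230.1 198.0
fence_pointer 0.44 [303.9, 227.2, 333.4, 256.1] 318.6 241.3
print_block 0.62 [243.7, 174.3, 262.1, 192.5] 253.5 182.8
```

Run:
```python
import cv2,numpy as np
a=cv2.imread("pics/top0.png")[140:260,150:350]; a=cv2.resize(a,None,fx=4,fy=4,interpolation=2)
cv2.imwrite("pics/t1.png",a)
b=cv2.imread("pics/scene0.png")[150:330,130:370]; b=cv2.resize(b,None,fx=3.3,fy=3.3,interpolation=2); cv2.imwrite("pics/s1.png",b)
```

```text
(no output)
```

View pics/t1.png

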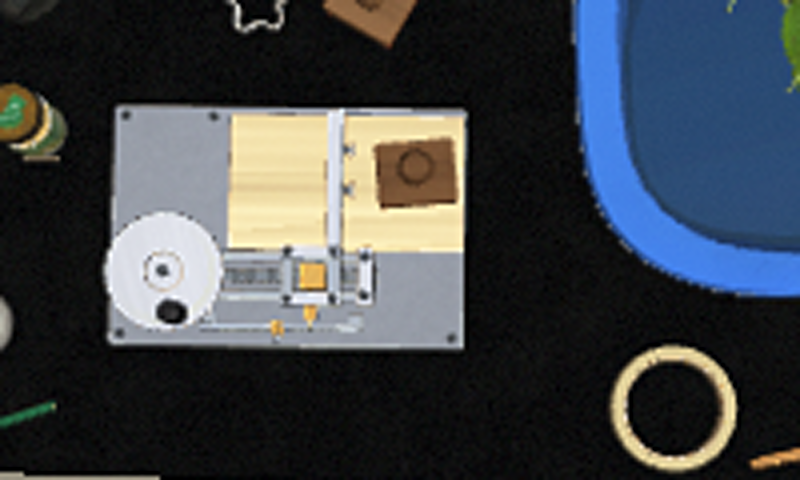

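View pics/s1.png

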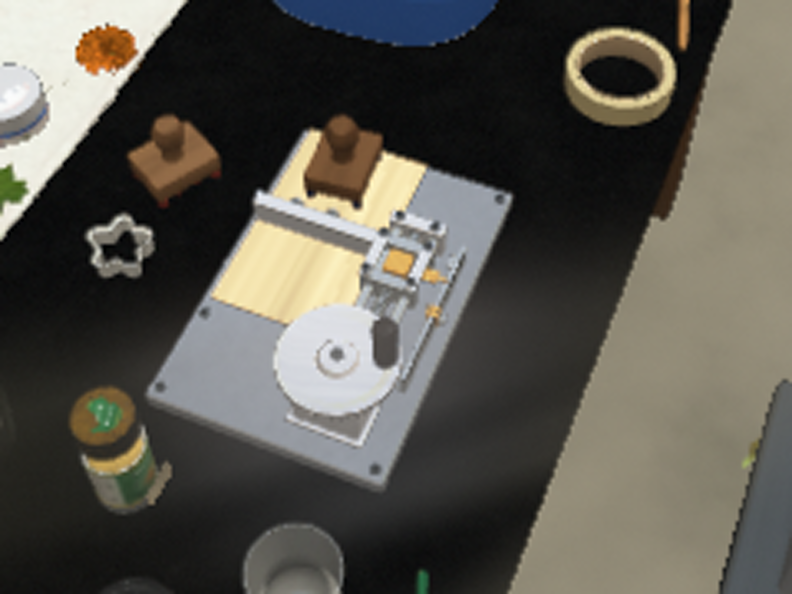

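The top picture shows the crank hub at (190.5, 207.5), the rider at (219, 222), the pointer at (227.5, 220.5) to its right, and the block at about (254, 183), slightly turned. Next I'll get rough positions, then look with the wrist camera.

```bash
cat > h.py <<'E'
import numpy as np,cv2
from scipy.spatial.transform import Rotation as R
from station import arm,cams,cut_out
def ray(r,uv,z):
    """world point at height z seen at pixel uv"""
    K=r["intrinsics"];T=np.array(r["world_to_cam"])
    d=np.linalg.inv(K)@[uv[0],uv[1],1]; d=np.array([d[0],-d[1],-d[2]])
    Rw=T[:3,:3].T; c=-Rw@T[:3,3]; d=Rw@d
    return c+d*(z-c[2])/d[2]
def proj(r,p):
    p=np.atleast_2d(p); T=np.array(r["world_to_cam"]); q=p@T[:3,:3].T+T[:3,3]
    q=q*[1,-1,-1]; u=q@np.array(r["intrinsics"]).T
    return u[:,:2]/u[:,2:]
def to_tool(target,yaw):
    """shift in tool axes and turn (deg) to reach world point with tool x at yaw deg, pointing down"""
    s=arm.observe(); Rc=R.from_quat(s["ee_rot"]); y=np.radians(yaw)
    Rt=R.from_matrix(np.array([[np.cos(y),np.sin(y),0],[np.sin(y),-np.cos(y),0],[0,0,-1]]))
    return np.round(Rc.inv().apply(np.array(target)-s["tool_pos"]),1),np.round(np.degrees((Rc.inv()*Rt).as_rotvec()),2)
E
python3 - <<'E'
from h import *
r=cams.read_camera("top")
f=lambda x,y,z:print(ray(r,(150+(x+.5)/4-.5,140+(y+.5)/4-.5),z).round(1))
for p in [(115,105,12),(467,110,12),(464,348,12),(108,345,12),(162,270,80),(277,327,39),(310,323,42),(172,312,121),(415,165,88),(376,140,48),(456,138,48),(460,203,48),(384,209,48)]: print(p,end=' '); f(*p)
w=cams.read_camera("wrist"); T=np.array(w["world_to_cam"]); s=arm.observe()
c=-T[:3,:3].T@T[:3,3]; Rc=R.from_quat(s["ee_rot"]); print("wrist cam in tool",Rc.inv().apply(c-s["tool_pos"]).round(1),w["intrinsics"][0,0], (Rc.as_matrix().T@T[:3,:3].T).round(2).tolist())
print(to_tool([550,150,330],90))
E
```

```text
(115, 105, 12) [646.2 466.3  12. ]
(467, 110, 12) [649.9 184.1  12. ]
(464, 348, 12) [459.8 181.4  12. ]
(108, 345, 12) [454.1 463.5  12. ]
(162, 270, 80) [510.7 412.7  80. ]
(277, 327, 39) [471.3 327.7  39. ]
(310, 323, 42) [475.1 301.9  42. ]
(172, 312, 121) [477.6 397.9 121. ]
(415, 165, 88) [595.  223.4  88. ]
(376, 140, 48) [618.8 254.9  48. ]
(456, 138, 48) [622.1 192.6  48. ]
(460, 203, 48) [571.3 188.2  48. ]
(384, 209, 48) [564.9 247.   48. ]
wrist cam in tool [  82.     0.2 -120.8] 323.16423796749893 [[-0.0, 0.95, 0.32], [1.0, -0.0, 0.0], [0.0, 0.32, -0.95]]
(array([ 560. , -518.2,  -76.7]), array([  0.  ,   0.  , -63.94]))
```

```bash
python3 -c "
from h import *
print(to_tool([478,398,230],90.9))"
```

```text
(array([ 604.2, -772.6,   23.3]), array([  0.  ,   0.  , -64.84]))
```

Call:
servo_tool --pt "604 -772 23 0 0 -65 85" --pt "604 -772 23 0 0 -65 85" --pt "604 -772 23 0 0 -65 85" --pt "604 -772 23 0 0 -65 85" --pt "604 -772 23 0 0 -65 85" --pt "604 -772 23 0 0 -65 85" --pt "604 -772 23 0 0 -65 85" --pt "604 -772 23 0 0 -65 85" --pt "604 -772 23 0 0 -65 85" --pt "604 -772 23 0 0 -65 85"

```text
t: 2.15
tool_pos: [404.5, 51.9, 239.1]
ee_rot: [0.701, 0.714, 0.001, 0.001]
contact_force: [0.8, -1.4, -0.7]
opening: 84.8
grip_force: 0.0
```

```bash
python3 -c "
from h import *
print(to_tool([478,398,210],90.9))"
```

```text
(array([344.7,  79.8,  29.2]), array([ 0.09, -0.  ,  0.16]))
```

Call:
servo_tool --pt "340 79 29 0 0 0 85" --pt "340 79 29 0 0 0 85" --pt "340 79 29 0 0 0 85" --pt "340 79 29 0 0 0 85" --pt "340 79 29 0 0 0 85" --pt "340 79 29 0 0 0 85" --pt "340 79 29 0 0 0 85" --pt "340 79 29 0 0 0 85"

```text
t: 3.15
tool_pos: [476.5, 390.4, 209.3]
ee_rot: [0.7, 0.714, -0.001, 0.0]
contact_force: [0.5, 0.0, -0.0]
opening: 85.1
grip_force: 0.0
```

Run:
```python
from h import *
s=arm.observe(); print(s["tool_pos"],s["contact_force"])
r=cams.read_camera("wrist"); np.save("pics/w1.npy",r,allow_pickle=True); cv2.imwrite("pics/w1.png",cv2.resize(r["image"],None,fx=1.5,fy=1.5,interpolation=2))
for t in ["crank","handle_mid","fence","rider_mark","fence_pointer","print_block"]:
    for d in cut_out("wrist",t)[:2]: print(t,round(d["confidence"],2),d["box"])
```

```text
[476.54797149 390.41025375 209.31725833] [ 0.49427663  0.00972084 -0.04265412]
crank 0.85 [241.6, 101.5, 348.4, 215.4]
handle_mid 0.84 [242.9, 166.0, 271.0, 202.8]
handle_mid 0.43 [247.2, 230.5, 416.1, 286.0]
fence 0.73 [158.2, 0.0, 185.9, 47.5]
fence 0.64 [242.2, 232.2, 413.2, 284.4]
rider_mark 0.62 [236.9, 223.4, 252.8, 242.4]
rider_mark 0.22 [249.5, 231.3, 416.3, 283.5]
fence_pointer 0.76 [248.0, 229.2, 413.6, 288.4]
print_block 0.94 [331.3, 291.9, 363.3, 354.5]
print_block 0.57 [242.2, 165.4, 270.6, 202.9]
```

View pics/w1.png

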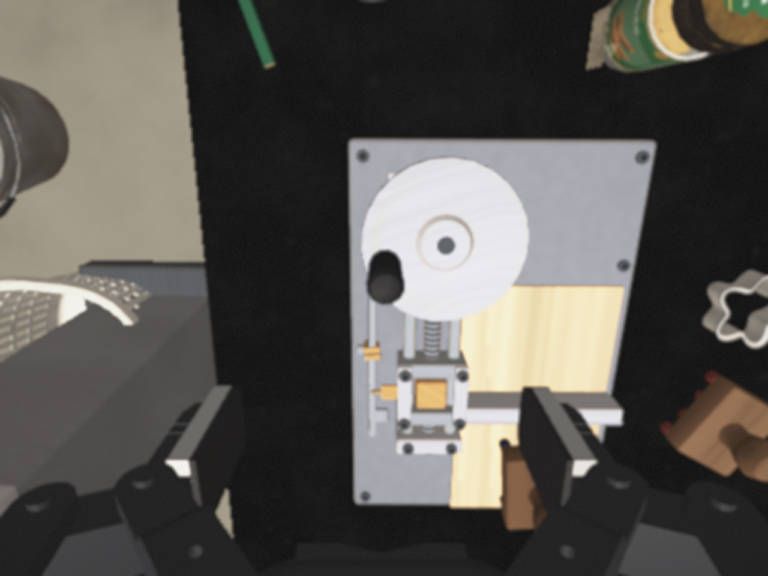

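The wrist picture (1.5x scale) shows the hub at (446, 245), the handle top at (385, 289), the rider at (371, 351) and the pointer tip at (372, 392).

Run:
```python
from h import *
r=np.load("pics/w1.npy",allow_pickle=True).item()
for n,x,y,z in [("hub",446,245,80),("rimL",361.5,240,77),("rimR",528,240,77),("rimT",446,157,77),("rimB",446,321,77),("handle top",385.5,288,121),("rider",371,351,39),("tip",371,392,42),("plateTL",349,140,12),("plateTR",655,142,12),("plateBL",355,504,12),("hand base",384,262,77)]:
    print(n,ray(r,((x+.5)/1.5-.5,(y+.5)/1.5-.5),z).round(1))
# circle fit of rim
g=r["image"].astype(int); m=(g.min(2)>195).astype(np.uint8); n,l,st,ce=cv2.connectedComponentsWithStats(m)
i=l[175,320]; print(i,st[i])
c=max(cv2.findContours((l==i).astype(np.uint8),0,1)[0],key=cv2.contourArea)
h=cv2.convexHull(c)[:,0]; P=np.array([ray(r,p,77)[:2] for p in h]); 
A=np.c_[2*P,np.ones(len(P))]
for _ in range(3):
    s=np.linalg.lstsq(A,(P**2).sum(1),rcond=None)[0]; rad=np.sqrt(s[2]+s[0]**2+s[1]**2); e=np.abs(np.hypot(*(P-s[:2]).T)-rad); k=e<1.5; P,A=P[k],A[k]
print("rim centre",s[:2].round(1),rad.round(1),len(P))
```

```text
hub [509.2 413.8  80. ]
rimL [464.5 415.   77. ]
rimR [553.1 416.7  77. ]
rimT [506.8 458.5  77. ]
rimB [512.3 369.3  77. ]
handle top [477.2 403.  121. ]
rider [469.7 331.3  39. ]
tip [470.1 302.2  42. ]
plateTL [453.8 463.9  12. ]
plateTR [645.7 466.2  12. ]
plateBL [457.9 180.1  12. ]
hand base [476.7 403.1  77. ]
5 [  241   105   112   231 11850]
rim centre [ 585.4 -165.2] 608.3 2
```

Call:
servo_tool --pt "12.6 0.7 45 0 0 0 50" --pt "12.6 0.7 75 0 0 0 45" --pt "12.6 0.7 99 0 0 0 40" --pt "12.6 0.7 99 0 0 0 40" --pt "12.6 0.7 99 0 0 0 10" --pt "12.6 0.7 99 0 0 0 10" --pt "12.6 0.7 99 0 0 0 10" --pt "12.6 0.7 99 0 0 0 10" --force 40

```text
t: 4.5
tool_pos: [478.2, 404.2, 111.9]
ee_rot: [0.701, 0.714, 0.001, 0.0]
contact_force: [-0.0, -1.8, 6.3]
opening: 17.1
grip_force: 39.9
```

Run:
```python
from h import *
s=arm.observe(); print(s["tool_pos"],s["contact_force"],s["opening"],s["grip_force"])
# circle rows: start handle angle; world about axis
ax=np.array([509.0,413.9]); p=s["tool_pos"][:2]; v=p-ax; print(v,np.hypot(*v),np.degrees(np.arctan2(-v[1],-v[0])))
```

```text
[478.18942598 404.16296242 111.90313927] [-0.03352076 -1.7583718   6.33102043] 17.074202146255622 39.87122565158643
[-30.81057402  -9.73703758] 32.3125574994151 17.538051423392577
```

```bash
cat >> h.py <<'E'
def arc(a0,a1,n,r=34.0,yaw=91.1):
    """shifts (tool x,y) from crank angle a0 to a1 deg"""
    f=lambda a:r*np.array([-np.cos(np.radians(a)),np.sin(np.radians(a))])
    y=np.radians(yaw); M=np.array([[np.cos(y),np.sin(y)],[np.sin(y),-np.cos(y)]])
    return [(M@(f(a)-f(a0))).round(1).tolist() for a in np.linspace(a0,a1,n+1)[1:]]
E
python3 -c "
from h import *
print(arc(-18.7,180,10)); print(arc(180,360,9)); print(arc(360,540,9)); print(arc(540,630,5))"
```

```text
[[11.6, -1.6], [23.1, 0.9], [33.0, 7.1], [40.3, 16.4], [43.9, 27.5], [43.6, 39.3], [39.3, 50.2], [31.5, 59.0], [21.2, 64.6], [9.6, 66.4]]
[[-11.6, -2.3], [-21.7, -8.4], [-29.1, -17.6], [-32.9, -28.7], [-32.7, -40.5], [-28.5, -51.6], [-20.7, -60.5], [-10.4, -66.2], [1.3, -68.0]]
[[11.6, 2.3], [21.7, 8.4], [29.1, 17.6], [32.9, 28.7], [32.7, 40.5], [28.5, 51.6], [20.7, 60.5], [10.4, 66.2], [-1.3, 68.0]]
[[-10.5, -1.9], [-19.9, -6.9], [-27.2, -14.5], [-31.9, -24.1], [-33.3, -34.6]]
```

Call:
servo_tool --pt "11.6 -1.6 0 0 0 0 10" --pt "23.1 0.9 0 0 0 0 10" --pt "33.0 7.1 0 0 0 0 10" --pt "40.3 16.4 0 0 0 0 10" --pt "43.9 27.5 0 0 0 0 10" --pt "43.6 39.3 0 0 0 0 10" --pt "39.3 50.2 0 0 0 0 10" --pt "31.5 59.0 0 0 0 0 10" --pt "21.2 64.6 0 0 0 0 10" --pt "9.6 66.4 0 0 0 0 10"

```text
t: 5.75
tool_pos: [544.4, 416.2, 111.9]
ee_rot: [0.701, 0.713, 0.002, -0.001]
contact_force: [-3.1, 5.1, 5.4]
opening: 17.0
grip_force: 39.8
```

```bash
cat >> h.py <<'E'
def look(name,fn=None,crop=None,k=1):
    r=cams.read_camera(name); s=arm.observe(); v=s["tool_pos"][:2]-np.array([509.0,413.9])
    print("tcp",s["tool_pos"].round(1),"F",s["contact_force"].round(1),"open",round(s["opening"],1),"r",np.hypot(*v).round(1),"ang",np.degrees(np.arctan2(v[1],-v[0])).round(1))
    for t in ["rider_mark","fence_pointer","fence"]:
        for d in cut_out(name,t)[:2]: print(t,round(d["confidence"],2),d["box"])
    np.save(f"pics/{fn}.npy",r,allow_pickle=True)
    return r
E
python3 -c "
from h import *
look('wrist','w2')"
```

```text
tcp [544.3 414.6 111.9] F [-0.4  2.5  7.2] open 17.2 r 35.3 ang 178.9
fence_pointer 0.71 [224.9, 307.3, 377.4, 379.0]
fence 0.69 [221.1, 304.8, 375.7, 379.0]
fence 0.49 [446.4, 328.0, 509.7, 382.5]
```

Call:
servo_tool --pt "-11.6 -2.3 0 0 0 0 10" --pt "-21.7 -8.4 0 0 0 0 10" --pt "-29.1 -17.6 0 0 0 0 10" --pt "-32.9 -28.7 0 0 0 0 10" --pt "-32.7 -40.5 0 0 0 0 10" --pt "-28.5 -51.6 0 0 0 0 10" --pt "-20.7 -60.5 0 0 0 0 10" --pt "-10.4 -66.2 0 0 0 0 10" --pt "1.3 -68.0 0 0 0 0 10"

```text
t: 7.08
tool_pos: [476.1, 414.3, 111.9]
ee_rot: [0.7, 0.714, 0.0, 0.001]
contact_force: [4.7, -6.2, 6.4]
opening: 16.8
grip_force: 40.2
```

Call:
servo_tool --pt "11.6 2.3 0 0 0 0 10" --pt "21.7 8.4 0 0 0 0 10" --pt "29.1 17.6 0 0 0 0 10" --pt "32.9 28.7 0 0 0 0 10" --pt "32.7 40.5 0 0 0 0 10" --pt "28.5 51.6 0 0 0 0 10" --pt "20.7 60.5 0 0 0 0 10" --pt "10.4 66.2 0 0 0 0 10" --pt "-1.3 68.0 0 0 0 0 10"

```text
t: 8.2
tool_pos: [544.4, 416.2, 112.0]
ee_rot: [0.701, 0.714, 0.002, -0.001]
contact_force: [-3.7, 4.9, 6.1]
opening: 17.3
grip_force: 40.2
```

```bash
python3 -c "
from h import *
r=look('wrist','w3'); cv2.imwrite('pics/w3.png',cv2.resize(r['image'],None,fx=1.5,fy=1.5,interpolation=2))
t=look('top','t3'); cv2.imwrite('pics/t3.png',cv2.resize(t['image'][185:235,170:270],None,fx=8,fy=8,interpolation=2))"
```

```text
tcp [544.3 414.5 112. ] F [-0.5  2.   7.5] open 17.1 r 35.3 ang 179.1
rider_mark 0.45 [108.4, 133.7, 405.7, 384.0]
fence_pointer 0.71 [112.0, 135.0, 406.9, 384.0]
fence_pointer 0.64 [225.4, 307.0, 371.6, 361.6]
fence 0.91 [224.5, 304.8, 373.9, 357.7]
tcp [544.3 414.7 111.9] F [-0.5 -1.5  7.2] open 17.4 r 35.3 ang 178.8
fence_pointer 0.65 [176.7, 167.2, 266.0, 226.7]
fence_pointer 0.53 [215.5, 166.7, 230.7, 209.6]
fence 0.64 [217.7, 164.2, 226.5, 213.9]
```

View pics/w3.png

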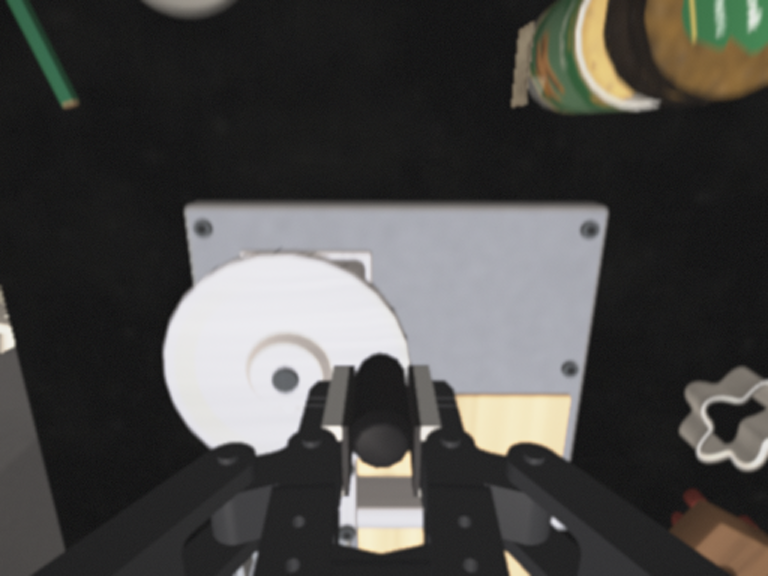

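The wrist picture shows the handle well held at the +x side, with the fingers hiding the pointer; the fence bar shows at (390, 490). I'll check the top crop for the pointer.

View pics/t3.png

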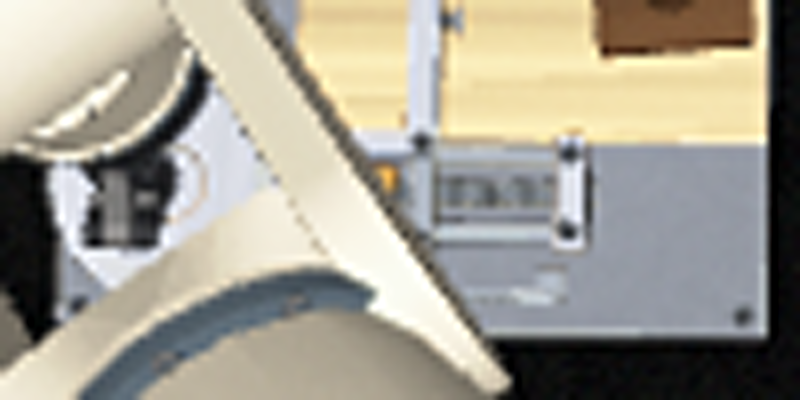

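The bar's face has moved about 11 px, or 33 mm, so the pointer should be roughly 4 mm past the rider. I'll wind another quarter turn, then release and measure.

Call:
servo_tool --pt "-10.5 -1.9 0 0 0 0 10" --pt "-19.9 -6.9 0 0 0 0 10" --pt "-27.2 -14.5 0 0 0 0 10" --pt "-31.9 -24.1 0 0 0 0 10" --pt "-33.3 -34.6 0 0 0 0 10" --pt "-33.3 -34.6 0 0 0 0 40" --pt "-33.3 -34.6 0 0 0 0 40" --pt "-33.3 -34.6 -50 0 0 0 40" --pt "-40 -70 -100 0 0 0 40" --pt "-80 -80 -120 0 0 0 40"

```text
t: 9.85
tool_pos: [464.9, 334.5, 233.3]
ee_rot: [0.7, 0.714, 0.002, 0.0]
contact_force: [0.8, 0.1, -1.3]
opening: 40.0
grip_force: 0.0
```

Call:
servo_tool --pt "0 0 0 0 0 0 40" --pt "0 0 0 0 0 0 40"

```text
t: 10.1
tool_pos: [465.4, 333.2, 230.3]
ee_rot: [0.701, 0.713, 0.0, -0.0]
contact_force: [-0.8, 0.3, -0.1]
opening: 40.1
grip_force: 0.0
```

```bash
python3 -c "
from h import *
r=look('wrist','w4'); print(proj(r,[[470,331,39],[470,302,42]])); cv2.imwrite('pics/w4.png',cv2.resize(r['image'],None,fx=1.5,fy=1.5,interpolation=2))"
```

```text
tcp [465.3 333.4 230. ] F [-0.5  1.1 -0.7] open 40.0 r 91.6 ang -61.5
rider_mark 0.63 [250.5, 167.9, 265.3, 181.4]
fence_pointer 0.9 [262.4, 135.0, 431.9, 194.4]
fence 0.56 [258.3, 135.4, 433.3, 194.1]
[[259.60583617 173.39577766]
 [258.98775567 201.67530476]]
```

View pics/w4.png

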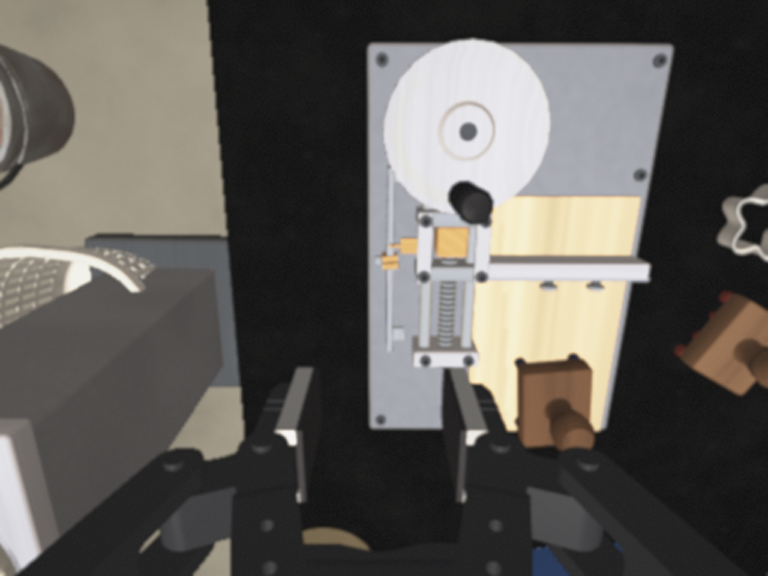

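The wrist picture (1.5x scale) shows the pointer tip at about (391, 246), the rider at (390, 262), the stop screws at (548, 286) and (595, 286), and the block's top face around (555, 400). The pointer is past the rider.

```bash
cat >> h.py <<'E'
def brass(r,box=None,k=8):
    """upscaled brass mask -> contours in original px"""
    big=cv2.resize(r["image"],None,fx=4,fy=4,interpolation=cv2.INTER_CUBIC); h=cv2.cvtColor(big,cv2.COLOR_BGR2HSV)
    m=((h[...,0]>8)&(h[...,0]<22)&(h[...,1]>130)&(h[...,2]>120)).astype(np.uint8)
    out=[]
    for c in cv2.findContours(m,0,1)[0]:
        if cv2.contourArea(c)>150:
            p=(c[:,0]+.5)/4-.5; out.append(p)
    return out
E
python3 -c "
from h import *
r=np.load('pics/w4.npy',allow_pickle=True).item()
for p in brass(r):
    if p[:,0].min()>300 or p[:,0].min()<200: continue
    W=np.array([ray(r,q,40) for q in p]); print(p.min(0).round(1),p.max(0).round(1),'world',W.min(0).round(1),W.max(0).round(1))
c=r['image'][150:190,240:300]; cv2.imwrite('pics/c4.png',cv2.resize(c,None,fx=12,fy=12,interpolation=0))
f=lambda x,y,z:print((x,y),ray(r,((x+.5)/1.5-.5,(y+.5)/1.5-.5),z).round(1))
for q in [(391,246,42),(390,262,39),(468,131,80),(474,206,121),(548,288,37),(595,288,37),(518,364,48),(590,361,48),(523,447,48),(572,414,88)]: f(*q)
"
```

```text
(391, 246) [470.6 341.5  42. ]
(390, 262) [470.3 329.9  39. ]
(468, 131) [509.  413.9  80. ]
(474, 206) [507.4 380.6 121. ]
(548, 288) [578.7 312.8  37. ]
(595, 288) [610.8 313.4  37. ]
(518, 364) [560.9 260.4  48. ]
(590, 361) [610.7 263.6  48. ]
(523, 447) [572.1 192.   48. ]
(572, 414) [585.7 246.6  88. ]
```

View pics/c4.png

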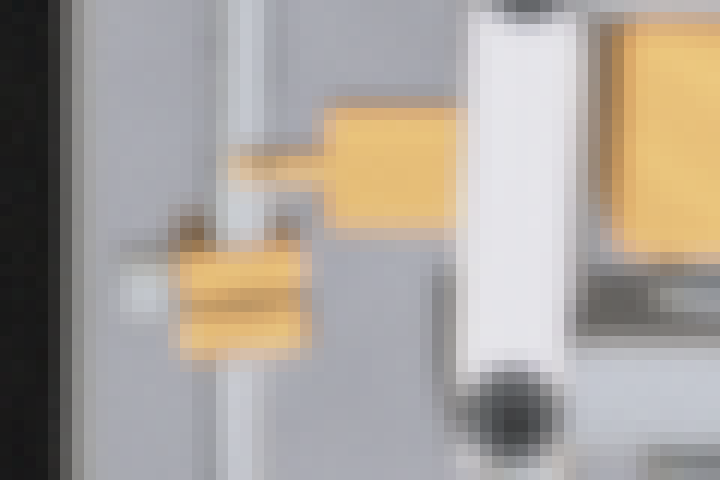

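```bash
python3 -c "
from h import *
r=np.load('pics/w4.npy',allow_pickle=True).item()
print(ray(r,(259.5,163.25),42),ray(r,(259.7,174.5),39)); print(to_tool([507.5,380.6,113],91)); print(arc(627.3,417.3,10,yaw=91))"
```

```text
[469.58670738 342.08523698  42.        ] [470.12094489 329.85966465  39.        ]
(array([ 46.4,  43.4, 116.5]), array([-0.07,  0.04,  0.07]))
[[2.6, 12.1], [9.4, 22.5], [19.5, 29.7], [31.4, 32.9], [43.8, 31.6], [54.8, 25.9], [63.0, 16.7], [67.4, 5.1], [67.4, -7.3], [62.9, -18.9]]
```

The pointer is 12 mm past the rider. Now I'll grip the handle again and wind back 210 degrees of the roughly 273 needed.

Call:
servo_tool --pt "46.4 43.4 40 0 0 0 40" --pt "46.4 43.4 80 0 0 0 40" --pt "46.4 43.4 116 0 0 0 40" --pt "46.4 43.4 116 0 0 0 40" --pt "46.4 43.4 116 0 0 0 10" --pt "46.4 43.4 116 0 0 0 10" --pt "46.4 43.4 116 0 0 0 10" --pt "46.4 43.4 116 0 0 0 10"

```text
t: 11.3
tool_pos: [508.6, 380.9, 116.0]
ee_rot: [0.701, 0.714, 0.001, 0.0]
contact_force: [3.1, 1.9, 3.6]
opening: 16.7
grip_force: 40.1
```

Call:
servo_tool --pt "2.6 12.1 0 0 0 0 10" --pt "9.4 22.5 0 0 0 0 10" --pt "19.5 29.7 0 0 0 0 10" --pt "31.4 32.9 0 0 0 0 10" --pt "43.8 31.6 0 0 0 0 10" --pt "54.8 25.9 0 0 0 0 10" --pt "63.0 16.7 0 0 0 0 10" --pt "67.4 5.1 0 0 0 0 10" --pt "67.4 -7.3 0 0 0 0 10" --pt "62.9 -18.9 0 0 0 0 10"

```text
t: 12.55
tool_pos: [489.6, 442.7, 116.0]
ee_rot: [0.7, 0.714, 0.002, 0.002]
contact_force: [13.6, -10.1, 3.0]
opening: 17.2
grip_force: 40.4
```

Call:
servo_tool --pt "0 0 0 0 0 0 10" --pt "0 0 0 0 0 0 40" --pt "0 0 0 0 0 0 40" --pt "0 0 -45 0 0 0 40" --pt "-50 -12 -90 0 0 0 40" --pt "-105 -23 -115 0 0 0 40" --pt "-105 -23 -115 0 0 0 40" --pt "-105 -23 -115 0 0 0 40"

```text
t: 13.55
tool_pos: [466.7, 337.6, 229.9]
ee_rot: [0.701, 0.713, 0.0, -0.0]
contact_force: [-0.0, 0.5, -0.1]
opening: 40.3
grip_force: 0.0
```

```bash
python3 -c "
from h import *
r=look('wrist','w5'); u=proj(r,[[470,330,39]])[0].round().astype(int); x0,y0=u[0]-20,u[1]-25; print(x0,y0); c=r['image'][y0:y0+45,x0:x0+60]; cv2.imwrite('pics/c5.png',cv2.resize(c,None,fx=12,fy=12,interpolation=0))
cv2.imwrite('pics/w5.png',r['image'])"
```

```text
tcp [466.6 338.  229.3] F [ 0.5 -0.5  0.1] open 40.3 r 86.9 ang -60.8
rider_mark 0.42 [248.7, 173.6, 262.9, 185.2]
fence_pointer 0.79 [257.9, 150.6, 427.4, 206.8]
fence 0.56 [260.9, 149.3, 426.9, 206.0]
fence 0.32 [340.2, 239.3, 393.8, 303.0]
238 154
```

View pics/c5.png

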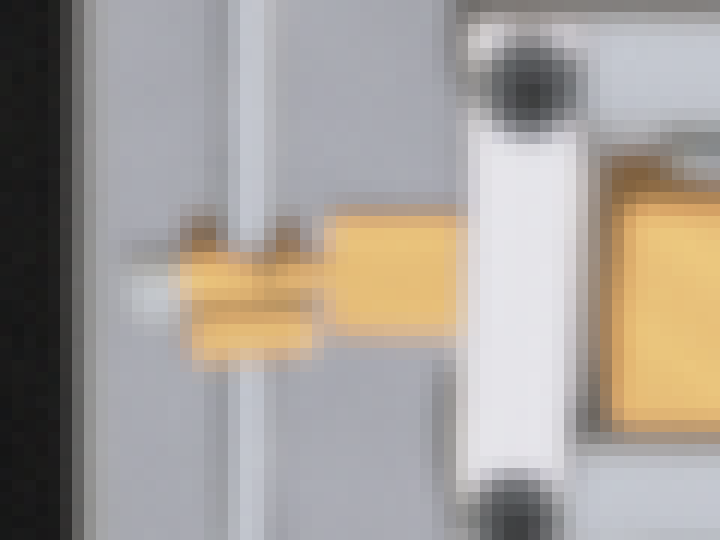

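```bash
python3 -c "
from h import *
r=np.load('pics/w5.npy',allow_pickle=True).item()
a=ray(r,(257.5,176.1),42);b=ray(r,(258,178.85),39);print(a,b,a-b)
# pointer body/edge positions subpixel in both frames: column profile of pointer body (cols x 267..276)
for n in ['w4','w5']:
    q=np.load(f'pics/{n}.npy',allow_pickle=True).item(); i=q['image'].astype(float); x0=267 if n=='w4' else 265
    s=(i[150:195,x0+2:x0+9,2]-i[150:195,x0+2:x0+9,0]).mean(1); s=s.clip(30)-30; print(n,'body',(150+(s*np.arange(45)).sum()/s.sum()).round(2), end=' ')
    x1=256 if n=='w4' else 255; s=(i[150:195,x1:x1+8,2]-i[150:195,x1:x1+8,0]).mean(1); print((s[8:35]).round(0).tolist())
# handle top
hsv=cv2.cvtColor(r['image'],cv2.COLOR_BGR2GRAY)
u=proj(r,[[489,440,121],[489,440,77]]); print(u)
i=r['image'][int(u[:,1].min())-14:int(u[:,1].max())+14,int(u[0,0])-18:int(u[0,0])+18].max(2); ys,xs=np.nonzero(i<75); print(xs.min()+int(u[0,0])-18,xs.max()+int(u[0,0])-18,ys.min()+int(u[:,1].min())-14,ys.max()+int(u[:,1].min())-14)
"
```

```text
[469.29822945 333.64335575  42.        ] [469.91123279 329.95231823  39.        ] [-0.61300335  3.69103752  3.        ]
w4 body 163.41 [-8.0, -8.0, -8.0, -4.0, 14.0, 40.0, 38.0, 14.0, -1.0, -1.0, 6.0, 21.0, 58.0, 98.0, 109.0, 108.0, 100.0, 92.0, 104.0, 106.0, 91.0, 52.0, 10.0, -6.0, -8.0, -8.0, -8.0]
w5 body 176.26 [-8.0, -8.0, -8.0, -8.0, -8.0, -8.0, -8.0, -8.0, -8.0, -9.0, -9.0, -9.0, -8.0, -4.0, 4.0, 14.0, 36.0, 74.0, 102.0, 108.0, 103.0, 93.0, 103.0, 108.0, 99.0, 67.0, 20.0]
[[292.41291304  52.37858404]
 [286.04706379  57.56736338]]
275 301 40 67
```

```bash
python3 -c "
from h import *
print(to_tool([490,442.2,115],91)); print(arc(417,365,6,yaw=91))"
```

```text
(array([103.5,  25.7, 113.6]), array([-0.06,  0.03,  0.11]))
[[-3.0, -4.1], [-6.7, -7.8], [-10.8, -10.8], [-15.4, -13.2], [-20.2, -14.9], [-25.3, -15.8]]
```

Call:
servo_tool --pt "50 12 0 0 0 0 40" --pt "104.5 24 20 0 0 0 40" --pt "104.5 24 70 0 0 0 40" --pt "104.5 24 114 0 0 0 40" --pt "104.5 24 114 0 0 0 40" --pt "104.5 24 114 0 0 0 10" --pt "104.5 24 114 0 0 0 10" --pt "104.5 24 114 0 0 0 10"

```text
t: 14.75
tool_pos: [489.2, 443.5, 117.3]
ee_rot: [0.701, 0.714, 0.002, -0.0]
contact_force: [-1.8, 4.5, -0.1]
opening: 17.2
grip_force: 40.0
```

Call:
servo_tool --pt "-3.0 -4.1 0 0 0 0 10" --pt "-6.7 -7.8 0 0 0 0 10" --pt "-10.8 -10.8 0 0 0 0 10" --pt "-15.4 -13.2 0 0 0 0 10" --pt "-20.2 -14.9 0 0 0 0 10" --pt "-25.3 -15.8 0 0 0 0 10" --pt "-25.3 -15.8 0 0 0 0 10"

```text
t: 15.62
tool_pos: [476.0, 417.2, 117.3]
ee_rot: [0.701, 0.714, 0.003, 0.001]
contact_force: [8.4, 1.6, -0.0]
opening: 17.3
grip_force: 40.1
```

Call:
servo_tool --pt "0 0 0 0 0 0 40" --pt "0 0 0 0 0 0 40" --pt "0 0 -45 0 0 0 40" --pt "-40 -4 -90 0 0 0 40" --pt "-80 -8 -115 0 0 0 40" --pt "-80 -8 -115 0 0 0 40" --pt "-80 -8 -115 0 0 0 40"

```text
t: 16.5
tool_pos: [466.5, 336.7, 230.3]
ee_rot: [0.701, 0.713, -0.0, -0.0]
contact_force: [0.2, 0.6, -0.6]
opening: 40.0
grip_force: 0.0
```

```bash
python3 -c "
from h import *
r=look('wrist','w6'); u=proj(r,[[470,330,39]])[0].round().astype(int); x0,y0=u[0]-20,u[1]-25; print(x0,y0); c=r['image'][y0:y0+45,x0:x0+60]; cv2.imwrite('pics/c6.png',cv2.resize(c,None,fx=12,fy=12,interpolation=0))
i=r['image'].astype(float); d=i[...,2]-i[...,0]; print(u); print(d[u[1]-14:u[1]+14,u[0]-8:u[0]+20].astype(int))"
```

```text
tcp [466.4 337.  229.9] F [-0.2 -0.5 -0.4] open 39.8 r 87.9 ang -61.0
rider_mark 0.63 [248.2, 169.1, 263.4, 184.0]
fence_pointer 0.59 [258.2, 151.1, 432.1, 209.2]
fence 0.8 [253.1, 152.1, 429.4, 206.8]
238 153
[258 178]
[[-10 -10  -9 -10  -9  -8  -7  -7 -10  -9  -6  -6  -8  -9 -10 -10 -10 -10
  -10 -10 -10 -10 -10 -10  -9  -7  -2   3]
 [-10 -10 -10  -9  -9  -8  -7  -7 -10  -9  -6  -6  -8 -10  -9 -10  -9  -9
   -9 -10 -10 -10  -9  -9 -10  -9  -1   4]
 [ -9 -10 -10 -10  -9  -9  -7  -8  -9  -9  -5  -6  -9 -10 -10  -9 -10 -10
  -10  -9  -9 -10 -10 -10  -9  -8  -2   3]
 [-10 -10 -10  -9  -9  -8  -8  -8  -9  -9  -5  -6  -9 -10  -9  -9  -9 -10
   -9 -10  -9 -10  -9  -9 -10  -8  -3   2]
 [ -9 -10  -9  -9  -9  -8  -8  -7 -10  -9  -5  -6  -9  -9  -9 -10  -9  -9
   -9  -9 -10  -9  -9 -10 -10  -8  -2   1]
 [ -9 -10  -9  -7  -6  -5  -6  -9 -10  -9  -6  -5  -7  -8  -9  -9  -9  -9
   -9  -9 -10  -9  -9 -10  -9  -8  -3   1]
 [ -9  -9  -7  -3   4   5  -2  -8 -10 -10  -4  -1  -2  -4  -8  -9  -9 -10
  -10 -10 -10 -10 -11 -10  -9  -9  -4   0]
 [ -9 -10  -6   7  21  24   6  -6 -10  -9   0  12  15   5  -4
[... 1696 characters left out ...]
 -9  -9 -10  -9  -9  -8  -8 -10 -11 -10  -6  -6  -9 -10 -10 -10 -10  -9
   -9 -10  -9  -9 -10  -9  -8  -3   1  -3]
 [-10 -10 -10  -9 -10  -8  -8 -10 -11  -9  -6  -6  -9  -9  -9  -9  -9  -9
   -9  -9 -10  -9 -10  -9  -7   0   1  -3]
 [-10  -9 -10 -10 -10  -9  -8 -10 -11 -10  -5  -6  -8 -10  -9  -9  -9  -9
   -8  -9  -9  -9 -10  -9  -6   2   2  -3]
 [-10 -10 -10 -10 -10  -9  -8  -9 -11  -9  -5  -6  -8 -10  -9  -9  -9  -9
   -9  -9  -9 -10 -10  -9  -5   2   3  -2]
 [ -9  -9 -10 -10 -10  -9  -9  -9 -12 -10  -6  -6  -8  -9 -10  -9  -9  -9
   -9 -10 -10 -10  -9  -8  -5   3   3  -2]
 [-10 -10  -9 -10 -10  -8  -8 -10 -10 -10  -6  -6  -8  -9 -10  -8  -9  -9
  -10 -10  -9  -9  -9  -9  -4   4   5  -3]]
```

Call:
servo_tool --pt "-45 22 0 0 0 0 40" --pt "-89 44 0 0 0 0 40" --pt "-89 44 0 0 0 0 40" --pt "-89 44 0 0 0 0 40"

```text
t: 17.2
tool_pos: [512.2, 248.9, 230.1]
ee_rot: [0.701, 0.713, -0.0, -0.0]
contact_force: [0.4, -0.2, -0.1]
opening: 40.2
grip_force: 0.0
```

```bash
python3 -c "
from h import *
q=np.load('pics/w6.npy',allow_pickle=True).item(); print('w6',ray(q,(257.5,178.5),42)-ray(q,(258,178.35),39))
r=look('wrist','w7'); u=proj(r,[[470,330,39]])[0].round().astype(int); print(u); T=r['world_to_cam']; print('cam',-T[:3,:3].T@T[:3,3])
c=cv2.resize(r['image'][u[1]-22:u[1]+23,u[0]-20:u[0]+40],None,fx=12,fy=12,interpolation=0); 
cv2.imwrite('pics/w7.png',np.vstack([c[120:420],cv2.resize(r['image'],None,fx=720/512,fy=720/512)[240:]]))
i=r['image'].astype(float); d=i[...,2]-i[...,0]; print(d[u[1]-11:u[1]+12,u[0]-6:u[0]+14].astype(int))"
```

```text
w6 [-0.54772877  0.70033121  3.        ]
tcp [512.  249.3 230.2] F [ 0.1 -0.1 -0. ] open 39.9 r 164.6 ang -91.0
rider_mark 0.59 [199.7, 83.4, 216.6, 91.5]
fence_pointer 0.61 [209.8, 55.0, 398.0, 121.7]
fence 0.62 [206.8, 53.5, 399.9, 119.8]
fence 0.33 [308.9, 158.8, 361.4, 231.2]
[211  84]
cam [509.73516786 331.4812072  350.86959929]
[[-10 -10  -9  -8  -9 -10 -10  -8  -4   2   0  -6  -9  -9 -10 -10  -9 -10
   -9  -9]
 [ -9  -9  -9  -8  -8 -10 -10  -9  -5   2  -1  -6  -9  -9  -9  -9  -9  -9
  -10  -9]
 [ -9  -9 -10  -8  -8 -10 -10  -9  -4   2  -1  -5  -8  -9  -9  -9 -10 -10
  -10 -10]
 [ -9  -9  -9  -8  -8 -10 -11 -10  -5   1  -1  -6  -8  -9  -9  -8  -9  -9
   -9 -10]
 [-10  -9 -10  -7  -6 -10 -11 -11  -5   2   0  -5  -3   3   7   8   7   7
    8   7]
 [ -9  -9  -8  -5  -4  -7  -8  -6   3  15  15   5  14  36  50  52  53  53
   53  53]
 [ -1   7  13  19  19  17  18  24  40  57  53  35  41  74  91  93  93  93
   93  93]
 [ 25  48  62  70  72  69  70  78  90  99  94  71  68  95 105 108 108 107
  107 108]
 [ 56  86  97 100 101 101 101 104 106 109 109  92  84 103 108 109 109 109
  110 109]
[... 491 characters left out ...]
 110 110
  109 110]
 [ 20  69 100 109 109 109 108 107 108 110 108 105  94 102 108 108 109 108
  108 108]
 [ 21  66  94 102 100  96  92  90  94 101 101  86  70  79  91  91  92  91
   93  93]
 [ 10  40  64  70  66  56  48  45  52  61  62  44  27  33  43  48  49  50
   50  51]
 [ -4  10  20  23  19  11   3   4  10  18  19   8   0  -1   2   4   4   6
    5   6]
 [ -8  -6  -4  -3  -4  -7 -10  -9  -3   3   4  -3  -8  -9  -9 -10  -9  -9
   -9  -9]
 [-10 -10 -10  -9  -8 -10 -11  -9  -4   1   1  -3  -7 -10 -10 -10 -10 -10
  -10 -10]
 [ -9 -10 -10  -8  -8  -9 -11  -9  -3   1   2  -4  -7  -9 -10  -9  -9  -9
  -10  -9]
 [ -9 -10  -9  -9 -10 -10 -11  -9  -5   0   2  -4  -7  -9 -10  -9  -9 -10
   -9 -10]]
```

View pics/w7.png

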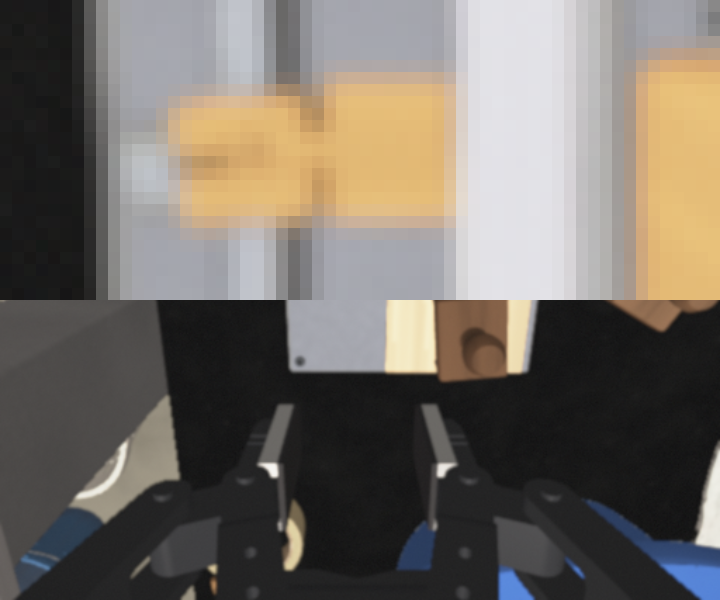

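The pointer still stands 0.8 mm short of the rider line on the crank side, which is about 12 degrees of crank in the same direction.

Call:
servo_tool --pt "60 -12 0 0 0 0 40" --pt "115 -24 10 0 0 0 40" --pt "169 -36 30 0 0 0 40" --pt "169 -36 75 0 0 0 40" --pt "169 -36 115 0 0 0 40" --pt "169 -36 115 0 0 0 40" --pt "169 -36 115 0 0 0 10" --pt "169 -36 115 0 0 0 10" --pt "169 -36 115 0 0 0 10"

```text
t: 18.52
tool_pos: [475.7, 417.8, 117.6]
ee_rot: [0.701, 0.714, 0.003, 0.001]
contact_force: [8.3, 1.8, -10.6]
opening: 16.5
grip_force: 39.6
```

Call:
servo_tool --pt "-2.4 -0.1 0 0 0 0 10" --pt "-4.8 -0.1 0 0 0 0 10" --pt "-7.2 -0.1 0 0 0 0 10" --pt "-7.2 -0.1 0 0 0 0 10" --pt "-7.2 -0.1 0 0 0 0 10"

```text
t: 19.15
tool_pos: [476.2, 411.2, 117.7]
ee_rot: [0.701, 0.713, 0.004, 0.001]
contact_force: [9.7, 4.7, -12.4]
opening: 17.0
grip_force: 39.4
```

Call:
servo_tool --pt "0 0 0 0 0 0 40" --pt "0 0 0 0 0 0 40" --pt "0 0 -45 0 0 0 40" --pt "-50 10 -90 0 0 0 40" --pt "-105 24 -115 0 0 0 60" --pt "-161 36 -115 0 0 0 85" --pt "-161 36 -115 0 0 0 85" --pt "-161 36 -115 0 0 0 85"

```text
t: 20.15
tool_pos: [512.4, 249.4, 231.3]
ee_rot: [0.701, 0.713, 0.001, -0.0]
contact_force: [-0.6, -0.5, 0.2]
opening: 85.0
grip_force: 0.0
```

```bash
python3 -c "
from h import *
r=look('wrist','w8'); u=proj(r,[[470,330,39]])[0].round().astype(int); print(u)
i=r['image'].astype(float); d=i[...,2]-i[...,0]; print(d[u[1]-9:u[1]+12,u[0]-6:u[0]+14].astype(int))
# block top face outline
h=cv2.cvtColor(r['image'],cv2.COLOR_BGR2HSV); d=[x for x in cut_out('wrist','print_block')]; print([(round(x['confidence'],2),x['box']) for x in d])
t=cams.read_camera('scene'); print([(round(x['confidence'],2),x['box']) for x in cut_out('scene','print_block')])
"
```

```text
tcp [512.2 250.  231. ] F [ 0.3  0.3 -1. ] open 85.1 r 163.9 ang -91.1
fence_pointer 0.92 [207.3, 56.8, 394.0, 122.9]
fence_pointer 0.45 [424.2, 118.9, 507.5, 194.3]
fence 0.78 [213.8, 56.5, 395.7, 121.8]
[210  85]
[[ -9  -9  -9  -7  -6 -10 -11  -9  -2   3   3  -2  -7  -9 -10  -9  -9  -9
  -10  -9]
 [ -9  -9  -8  -7  -7 -10 -12  -9  -3   2   1  -3  -8 -10 -10  -9 -10  -9
  -10 -10]
 [-10 -10  -9  -9  -8 -10 -12  -9  -3   3   5  -2  -6  -8  -8  -8  -8  -8
   -8  -8]
 [ -9  -8  -8  -6  -4  -5  -5   0   9  21  28  18   7   9  15  18  18  18
   18  19]
 [ -2   8  17  22  27  27  29  36  48  65  75  62  43  49  64  70  72  72
   73  72]
 [ 15  47  68  78  83  82  81  84  91 101 106  99  79  83  95  99 100 100
  100 100]
 [ 31  78  98 104 104 105 104 106 107 109 110 111  94  96 104 107 109 109
  109 109]
 [ 36  84 105 111 109 109 110 109 109 109 111 110  97  98 106 109 108 109
  109 109]
 [ 28  76 101 109 108 108 107 107 108 109 109 108 100 103 107 109 109 108
  109 109]
 [ 15  56  88  97  99 103 104 101 103 108 108 108 108 107 108 109 108 109
  109 109]
 [  3  38  71  86  94 104 105 104 1
[... 315 characters left out ...]
 72  94  96  91  85  81  80  86  86  78  70  76  94 101 103 103
  103 104]
 [ -5   9  35  52  52  48  41  35  33  37  42  34  26  39  57  70  73  74
   75  76]
 [ -9  -6   2   8   9   7   2  -2  -3   5  10   5   1   7  16  21  22  24
   25  25]
 [ -9 -10  -8  -8  -6  -5  -8 -11 -11  -4   2  -1  -6  -6  -6  -5  -3  -4
   -3  -3]
 [-10  -9 -10  -9  -8  -6  -9 -11 -11  -4   2  -1  -7  -9  -9 -10 -10 -10
  -10  -9]
 [-10 -10 -10 -10  -8  -7  -8 -12 -10  -3   2   0  -7  -9  -9  -9  -9 -10
  -10  -9]
 [ -9 -10  -9  -9  -8  -5  -9 -11  -9  -4   2   1  -6  -9  -9  -9  -9 -10
   -9  -9]]
[(0.8, [306.0, 161.4, 362.2, 229.8])]
[(0.94, [217.7, 186.3, 244.2, 214.9]), (0.24, [300.9, 157.5, 335.8, 188.2])]
```

```bash
cat > fit.py <<'E'
from h import *
from scipy.optimize import minimize
def sil(r,x,y,a,S=4):
    c,s=np.cos(a),np.sin(a); M=np.array([[c,-s],[s,c]]); m=np.zeros((384*S,512*S),np.uint8)
    b=np.array([[i,j] for i in(-25,25) for j in(-31,31)])@M.T+[x,y]; t=np.linspace(0,2*np.pi,24); g=14*np.c_[np.cos(t),np.sin(t)]+[x,y]
    for P,z0,z1 in[(b,28,48),(g,74,86)]:
        q=np.vstack([np.c_[P,np.full(len(P),z)] for z in(z0,z1)])
        cv2.fillConvexPoly(m,cv2.convexHull(np.round((proj(r,q)+.5)*S).astype(np.int32)),255)
    return cv2.resize(m,(512,384),interpolation=cv2.INTER_AREA)/255.
def fit(name,init,show=None):
    r=cams.read_camera(name); d=[k for k in cut_out(name,"print_block")]
    u=proj(r,[[init[0],init[1],48]])[0].astype(int)
    d=[k for k in d if k["region"][u[1]-6:u[1]+7,u[0]-6:u[0]+7].mean()>.5][0]; reg=d["region"].astype(float)
    f=lambda p:1-np.minimum(reg,sil(r,p[0],p[1],p[2]/20)).sum()/np.maximum(reg,sil(r,p[0],p[1],p[2]/20)).sum()
    best=min((minimize(f,[init[0],init[1],a],method="Nelder-Mead",options=dict(initial_simplex=np.array([[init[0],init[1],a],[init[0]+6,init[1],a],[init[0],init[1]+6,a],[init[0],init[1],a+1.5]]))) for a in(0,1.5,3)),key=lambda o:o.fun)
    print(name,d["confidence"],"x,y",best.x[:2].round(1),"yaw",np.degrees(best.x[2]/20).round(2),"iou",round(1-best.fun,3))
    if show:
        k=(sil(r,best.x[0],best.x[1],best.x[2]/20)>.5).astype(np.uint8); im=cv2.resize(r["image"],None,fx=1.5,fy=1.5,interpolation=2); k=cv2.resize(k,(768,576)); cv2.drawContours(im,cv2.findContours(k,0,1)[0],-1,(0,255,0),1); cv2.imwrite(show,im)
    return best.x
E
python3 -c "
from fit import *
fit('wrist',(592,222),'pics/f1.png'); fit('top',(592,222)); fit('scene',(592,222))"
```

```text
wrist 0.73 x,y [593.1 225.3] yaw 7.08 iou 0.961Traceback (most recent call last):
  File "<string>", line 3, in <module>
    fit('wrist',(592,222),'pics/f1.png'); fit('top',(592,222)); fit('scene',(592,222))
                                          ~~~^^^^^^^^^^^^^^^^^
  File "fit.py", line 13, in fit
    d=[k for k in d if k["region"][u[1]-6:u[1]+7,u[0]-6:u[0]+7].mean()>.5][0]; reg=d["region"].astype(float)
      ~~~~~~~~~~~~~~~~~~~~~~~~~~~~~~~~~~~~~~~~~~~~~~~~~~~~~~~~~~~~~~~~~~~~^^^
IndexError: list index out of range
```

```bash
python3 -c "
from h import *
print(to_tool([593.5,225.3,46],96.5))"
```

```text
(array([-25.7,  80.9, 184.5]), array([-0.01,  0.  , -5.42]))
```

View pics/f1.png

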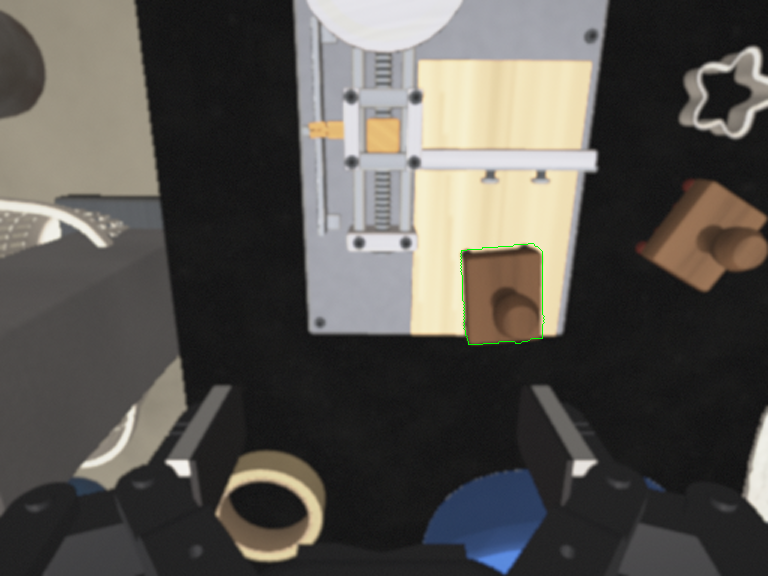

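The fitted green outline follows the block well. The stop screws show at (490, 178) and (541, 178). Next I'll hover, come down and grip the base gently.

Call:
servo_tool --pt "-13 40 40 0 0 -3 85" --pt "-25.7 80.9 80 0 0 -5.4 85" --pt "-25.7 80.9 120 0 0 -5.4 85" --pt "-25.7 80.9 150 0 0 -5.4 85" --pt "-25.7 80.9 170 0 0 -5.4 85" --pt "-25.7 80.9 184 0 0 -5.4 85" --pt "-25.7 80.9 184 0 0 -5.4 85" --pt "-25.7 80.9 184 0 0 -5.4 85"

```text
t: 21.7
tool_pos: [594.3, 225.4, 47.7]
ee_rot: [0.666, 0.746, 0.001, 0.0]
contact_force: [0.3, 0.5, -0.1]
opening: 85.0
grip_force: 0.0
```

```bash
python3 -c "
from h import *
r=np.load('pics/w8.npy',allow_pickle=True).item()
f=lambda x,y,z:print((x,y),ray(r,((x+.5)/1.5-.5,(y+.5)/1.5-.5),z).round(1))
f(490,182,37);f(541,182,37);f(490,171,37);f(541,171,37)
s=arm.observe();print(s['tool_pos'],s['ee_rot'],s['contact_force'])"
```

```text
(490, 182) [580.1 299.3  37. ]
(541, 182) [612.6 299.9  37. ]
(490, 171) [579.5 306.1  37. ]
(541, 171) [611.8 306.7  37. ]
[594.34496703 225.42094787  47.68875737] [6.66124506e-01 7.45840113e-01 7.34506548e-04 3.59166749e-04] [ 0.33547404  0.4821627  -0.06997331]
```

Call:
servo_tool --pt "0 0 1 0 0 0 60" --pt "0 0 1 0 0 0 40" --pt "0 0 1 0 0 0 40" --pt "0 0 1 0 0 0 40" --pt "0 0 1 0 0 0 40" --pt "0 0 1 0 0 0 40" --force 30

```text
t: 22.45
tool_pos: [594.0, 225.2, 46.4]
ee_rot: [0.666, 0.746, 0.0, 0.0]
contact_force: [-0.6, -0.4, 5.6]
opening: 49.8
grip_force: 31.0
```

```bash
python3 -c "
from h import *
s=arm.observe();print(s['tool_pos'],s['contact_force'],s['torque'],s['opening'],s['grip_force']); print(to_tool([596.5,255,47],90.9))"
```

```text
[593.96518257 225.20472517  46.38738831] [-0.55334199 -0.37584968  5.58317525] [-0.08124489  0.31104374  0.07641559] 49.79755232743622 31.034350991249084
(array([29.3,  5.9, -0.6]), array([ 0.04, -0.02,  5.56]))
```

Call:
servo_tool --pt "4 1 -0.5 0 0 1.4 40" --pt "9 2 -0.5 0 0 2.8 40" --pt "14 3 -0.5 0 0 4.2 40" --pt "20 4 -0.5 0 0 5.6 40" --pt "25 5 -0.5 0 0 5.6 40" --pt "29.3 5.9 -0.5 0 0 5.6 40" --pt "29.3 5.9 -0.5 0 0 5.6 40"

```text
t: 23.32
tool_pos: [596.5, 255.6, 46.4]
ee_rot: [0.702, 0.712, 0.0, -0.0]
contact_force: [0.2, 0.5, 5.8]
opening: 49.2
grip_force: 31.6
```

```bash
cat >> h.py <<'E'
def st():
    s=arm.observe(); q=s["ee_rot"]; print("t",round(s["t"],2),s["tool_pos"].round(2),"F",s["contact_force"].round(1),"M",s["torque"].round(2),"open",round(s["opening"],1),"yaw",np.degrees(2*np.arctan2(q[1],q[0])).round(2))
E
python3 -c "
from fit import *
st(); fit('wrist',(596,254)); st()
cams.read_camera('top')
for n in ['fence','print_block']: print(n,[(round(d['confidence'],2),d['box']) for d in cut_out('top',n)])"
```

```text
t 23.32 [596.5  255.62  46.39] F [0.2 0.5 5.8] M [0.06 0.14 0.01] open 49.2 yaw 90.83
wrist 0.92 x,y [594.8 253.7] yaw 0.52 iou 0.868
t 23.43 [596.49 255.65  46.39] F [-0.2  2.1  6.1] M [ 0.28  0.17 -0.01] open 49.3 yaw 90.83
fence [(0.62, [215.7, 198.8, 226.7, 221.3])]
print_block [(0.2, [210.5, 132.7, 216.4, 138.3])]
```

Call:
servo_tool --pt "2 0 0 0 0 0 40" --pt "4 0 0 0 0 0 40" --pt "6 0 0 0 0 0 40" --pt "8 0 0 0 0 0 40" --pt "9 0 0 0 0 0 40" --pt "9.5 0 0 0 0 0 40" --pt "10 0 0 0 0 0 40" --pt "10 0 0 0 0 0 40"

```text
t: 24.58
tool_pos: [596.3, 264.0, 46.4]
ee_rot: [0.702, 0.712, -0.0, 0.0]
contact_force: [0.3, -4.9, 6.7]
opening: 49.3
grip_force: 31.9
```

Call:
servo_tool --pt "0.5 0 0 0 0 0 40" --pt "1 0 0 0 0 0 40" --pt "1.5 0 0 0 0 0 40" --pt "2 0 0 0 0 0 40" --pt "2 0 0 0 0 0 40"

```text
t: 25.2
tool_pos: [596.2, 266.0, 46.4]
ee_rot: [0.702, 0.712, -0.0, 0.0]
contact_force: [-0.6, -4.5, 6.9]
opening: 49.4
grip_force: 31.9
```

```bash
python3 -c "
from h import *
st()
for i in range(5): cams.read_camera('top'); st()"
```

```text
t 25.2 [596.25 265.97  46.36] F [-0.6 -4.5  6.9] M [-0.65  0.04  0.04] open 49.4 yaw 90.86
t 25.25 [596.27 265.96  46.39] F [-0.1 -4.4  7.8] M [-0.64  0.03  0.03] open 49.2 yaw 90.86
t 25.3 [596.27 265.96  46.38] F [ 1.  -4.9  7.3] M [-0.67 -0.06  0.01] open 49.7 yaw 90.86
t 25.35 [596.25 265.96  46.37] F [ 0.1 -5.1  7.2] M [-0.72  0.01 -0.01] open 49.5 yaw 90.86
t 25.4 [596.24 265.97  46.38] F [ 0.6 -5.1  8.6] M [-0.71  0.04  0.02] open 49.3 yaw 90.86
t 25.45 [596.27 265.97  46.38] F [-0.6 -4.2  7.5] M [-0.68  0.04  0.04] open 49.7 yaw 90.86
```

```bash
cat >> h.py <<'E'
def bar(r,x,z=46):
    """brightness profile along y at world x, height z"""
    ys=np.arange(285,330,1.0); uv=proj(r,np.c_[np.full(len(ys),x),ys,np.full(len(ys),z)]).astype(np.float32)
    im=cv2.GaussianBlur(r["image"],(3,3),0); b=cv2.remap(im,uv[:,0].reshape(1,-1),uv[:,1].reshape(1,-1),1)[0]
    return b.astype(int)
E
python3 -c "
from h import *
st(); n=cams.read_camera('wrist'); np.save('pics/w9.npy',n,allow_pickle=True)
o=np.load('pics/w8.npy',allow_pickle=True).item()
for x in (630,596):
  for q in (o,n): b=bar(q,x); print(x,'blue',b[:,0].tolist())
print(proj(n,[[596,307,46],[630,307,46],[645,307,46]]))"
```

```text
t 25.45 [596.27 265.97  46.38] F [-0.6 -4.2  7.5] M [-0.68  0.04  0.04] open 49.7 yaw 90.86
630 blue [175, 174, 175, 175, 176, 176, 175, 173, 173, 173, 175, 177, 177, 177, 175, 173, 173, 175, 176, 176, 174, 173, 173, 176, 186, 203, 219, 228, 232, 233, 232, 230, 228, 227, 222, 206, 178, 164, 169, 175, 175, 174, 173, 172, 173]
630 blue [156, 156, 157, 157, 157, 157, 157, 157, 157, 157, 157, 157, 157, 157, 158, 158, 157, 158, 157, 158, 157, 158, 158, 157, 166, 182, 204, 214, 215, 215, 213, 210, 207, 206, 203, 177, 120, 97, 97, 97, 113, 155, 158, 158, 158]
596 blue [186, 186, 186, 186, 186, 186, 186, 186, 186, 186, 186, 186, 186, 186, 186, 186, 186, 186, 186, 185, 185, 185, 183, 184, 195, 211, 224, 231, 233, 233, 232, 230, 229, 226, 217, 196, 174, 172, 181, 185, 185, 185, 185, 185, 185]
596 blue [60, 60, 60, 60, 60, 59, 59, 59, 59, 54, 41, 35, 33, 32, 32, 32, 62, 143, 164, 164, 165, 164, 164, 165, 176, 200, 212, 214, 214, 214, 213, 210, 208, 207, 197, 153, 104, 97, 97, 98, 143, 166, 165, 165, 165]
[[257.53488187 194.35824521]
 [343.20635986 195.55899512]
 [380.93789627 196.08783086]]
```

Call:
servo_tool --pt "0.5 0 -0.4 0 0 0 40" --pt "1 0 -0.7 0 0 0 40" --pt "1.5 0 -0.7 0 0 0 40" --pt "1.5 0 -0.7 0 0 0 40"

```text
t: 26.0
tool_pos: [595.7, 268.4, 46.5]
ee_rot: [0.702, 0.712, -0.0, -0.0]
contact_force: [0.5, 0.1, -0.9]
opening: 49.4
grip_force: 31.2
```

Call:
servo_tool --pt "0.4 0 0 0 0 0 40" --pt "0.8 0 0 0 0 0 40" --pt "0.8 0 0 0 0 0 40"

```text
t: 26.38
tool_pos: [595.9, 269.2, 46.7]
ee_rot: [0.702, 0.712, -0.0, -0.0]
contact_force: [0.9, -0.9, -1.1]
opening: 49.3
grip_force: 31.3
```

```bash
python3 -c "
from h import *
st()
for i in range(3): n=cams.read_camera('wrist'); st()
for x in (596,630): print(bar(n,x)[:,0].tolist())"
```

```text
t 26.38 [595.9  269.23  46.73] F [ 0.9 -0.9 -1.1] M [ 0.04  0.03 -0.01] open 49.3 yaw 90.86
t 26.43 [595.92 269.19  46.74] F [ 0.2  0.4 -2.3] M [0.   0.06 0.01] open 49.2 yaw 90.86
t 26.48 [595.96 269.17  46.79] F [ 0.9 -0.1 -1.7] M [-0.02 -0.04 -0.05] open 49.8 yaw 90.86
t 26.52 [595.99 269.15  46.81] F [-0.3  0.  -1.6] M [ 0.02 -0.01  0.01] open 49.3 yaw 90.86
[59, 59, 59, 59, 59, 59, 60, 59, 60, 59, 59, 59, 54, 40, 35, 33, 31, 31, 31, 60, 140, 164, 164, 165, 173, 186, 209, 213, 214, 214, 212, 209, 207, 206, 196, 154, 103, 97, 97, 96, 115, 160, 165, 165, 165]
[156, 156, 156, 156, 156, 156, 156, 157, 157, 157, 157, 157, 157, 157, 157, 157, 157, 157, 157, 157, 157, 157, 157, 158, 166, 178, 198, 213, 214, 214, 213, 210, 207, 205, 202, 177, 122, 98, 97, 97, 99, 136, 157, 158, 158]
```

Call:
servo_tool --pt "0.3 0 0.2 0 0 0 40" --pt "0.6 0 0.2 0 0 0 40" --pt "0.8 0 0.2 0 0 0 40" --pt "0.8 0 0.2 0 0 0 40"

```text
t: 27.02
tool_pos: [596.0, 269.7, 46.6]
ee_rot: [0.702, 0.712, -0.0, 0.0]
contact_force: [0.5, -2.9, -1.5]
opening: 49.3
grip_force: 31.3
```

Call:
servo_tool --pt "0.25 0 0 0 0 0 40" --pt "0.5 0 0 0 0 0 40" --pt "0.5 0 0 0 0 0 40"

```text
t: 27.4
tool_pos: [596.0, 269.8, 46.6]
ee_rot: [0.702, 0.712, -0.0, 0.0]
contact_force: [1.0, -6.2, 0.3]
opening: 49.1
grip_force: 31.4
```

Call:
servo_tool --pt "0.25 0 0 0 0 0 40" --pt "0.5 0 0 0 0 0 40" --pt "0.5 0 0 0 0 0 40"

```text
t: 27.78
tool_pos: [596.0, 269.9, 46.6]
ee_rot: [0.702, 0.712, -0.001, 0.0]
contact_force: [1.4, -7.6, 0.8]
opening: 49.4
grip_force: 31.5
```

```bash
python3 -c "
from h import *
for i in range(3): n=cams.read_camera('wrist'); st()
for x in (596,630): print(bar(n,x)[20:40,0].tolist())"
```

```text
t 27.82 [595.99 269.86  46.62] F [ 0.2 -7.2  0.7] M [-1.26 -0.16  0.02] open 49.4 yaw 90.87
t 27.88 [596.01 269.87  46.62] F [ 0.8 -7.9  0.3] M [-1.25 -0.24  0.01] open 49.4 yaw 90.87
t 27.93 [596.   269.83  46.62] F [ 1.5 -8.1  0.6] M [-1.25 -0.25  0.01] open 49.4 yaw 90.87
[75, 152, 164, 164, 172, 185, 208, 213, 214, 214, 212, 209, 206, 206, 196, 156, 104, 97, 96, 96]
[157, 157, 157, 157, 165, 177, 197, 213, 215, 214, 213, 210, 207, 205, 203, 179, 124, 98, 96, 97]
```

Call:
servo_tool --pt "0.3 0 0 0 0 0 40" --pt "0.6 0 0 0 0 0 40" --pt "0.6 0 0 0 0 0 40"

```text
t: 28.3
tool_pos: [596.0, 270.0, 46.6]
ee_rot: [0.702, 0.713, -0.001, 0.001]
contact_force: [1.7, -10.4, 0.9]
opening: 49.3
grip_force: 31.6
```

Call:
servo_tool --pt "0.1 0 0 0 0 0 40" --pt "0.1 0 0 0 0 0 40" --pt "0.1 0 0 0 0 0 40" --pt "0.1 0 0 0 0 0 40" --pt "0.1 0 0 0 0 0 40" --pt "0.1 0 0 0 0 0 40" --pt "0.1 0 0 0 0 0 40"

```text
t: 29.18
tool_pos: [596.0, 270.0, 46.6]
ee_rot: [0.702, 0.712, -0.001, 0.001]
contact_force: [1.6, -11.8, 1.1]
opening: 49.2
grip_force: 31.6
```

```bash
python3 -c "
from h import *
for i in range(3): n=cams.read_camera('wrist'); st()
for x in (596,630): print(bar(n,x)[20:40,0].tolist())"
```

```text
t 29.23 [596.01 269.97  46.62] F [  1.  -10.7   0.8] M [-1.71 -0.24  0.  ] open 49.6 yaw 90.88
t 29.27 [596.02 269.99  46.63] F [  1.8 -10.8   1.5] M [-1.69 -0.26 -0.01] open 49.7 yaw 90.88
t 29.32 [596.   270.01  46.64] F [  2.  -10.3   0.9] M [-1.68 -0.26 -0.02] open 49.6 yaw 90.88
[75, 150, 164, 164, 171, 188, 210, 213, 214, 214, 212, 209, 207, 206, 198, 160, 105, 97, 96, 96]
[157, 157, 157, 157, 163, 181, 202, 212, 214, 214, 213, 209, 206, 205, 203, 182, 127, 98, 97, 97]
```

Call:
servo_tool --pt "-0.5 0 0 0 0 0 40" --pt "-1.0 0 0 0 0 0 40" --pt "-1.1 0 0 0 0 0 40" --pt "-1.1 0 0 0 0 0 40"

```text
t: 29.82
tool_pos: [596.0, 269.9, 46.6]
ee_rot: [0.702, 0.712, -0.0, 0.0]
contact_force: [-0.1, -6.2, -0.5]
opening: 48.9
grip_force: 31.4
```

```bash
python3 -c "
from h import *
for i in range(2): n=cams.read_camera('wrist'); st()"
```

```text
t 29.88 [596.   269.88  46.62] F [ 0.8 -6.2 -1.1] M [-0.86 -0.16  0.01] open 48.9 yaw 90.87
t 29.93 [596.02 269.89  46.62] F [ 1.4 -5.  -0.1] M [-0.92 -0.1  -0.  ] open 49.3 yaw 90.86
```

Call:
servo_tool --pt "-0.3 0 0 0 0 0 40" --pt "-0.6 0 0 0 0 0 40" --pt "-0.6 0 0 0 0 0 40" --pt "-0.6 0 0 0 0 0 54" --pt "-0.6 0 0 0 0 0 66" --pt "-0.6 0 0 0 0 0 66" --pt "-0.6 0 0 0 0 0 66"

```text
t: 30.8
tool_pos: [596.0, 270.1, 46.7]
ee_rot: [0.702, 0.712, 0.0, -0.0]
contact_force: [-0.1, -0.7, -0.3]
opening: 66.1
grip_force: 0.0
```

```bash
python3 -c "
from h import *
n=cams.read_camera('wrist'); st()
for x in (580,596,612,630): print(bar(n,x)[:,0].tolist())"
```

```text
t 30.85 [595.98 270.06  46.62] F [ 0.   0.1 -0.5] M [ 0.03 -0.02 -0.01] open 65.8 yaw 90.86
[60, 61, 60, 60, 60, 60, 60, 60, 60, 60, 60, 59, 57, 45, 36, 42, 106, 165, 160, 104, 84, 84, 86, 120, 174, 200, 207, 208, 210, 211, 208, 204, 202, 201, 183, 133, 97, 94, 93, 92, 116, 152, 154, 154, 153]
[57, 58, 58, 58, 58, 58, 58, 58, 58, 58, 58, 58, 57, 47, 35, 32, 31, 31, 31, 35, 94, 155, 161, 162, 173, 197, 208, 209, 210, 210, 209, 205, 203, 202, 190, 146, 100, 95, 95, 93, 106, 155, 161, 161, 162]
[61, 61, 60, 60, 60, 61, 61, 61, 61, 61, 60, 60, 59, 52, 38, 35, 61, 138, 166, 135, 85, 73, 71, 92, 155, 194, 208, 209, 211, 211, 209, 205, 203, 202, 195, 160, 106, 95, 95, 95, 101, 150, 163, 163, 164]
[85, 90, 124, 151, 153, 153, 153, 153, 153, 153, 153, 153, 154, 154, 154, 154, 154, 154, 154, 153, 154, 154, 153, 154, 163, 187, 206, 210, 211, 210, 208, 204, 202, 200, 198, 171, 116, 95, 94, 95, 95, 130, 154, 154, 154]
```

Call:
servo_tool --pt "0 0 -20 0 0 0 66" --pt "0 0 -60 0 0 0 66" --pt "0 0 -120 0 0 0 66" --pt "0 -40 -180 0 0 0 66" --pt "-21 -84 -185 0 0 0 66" --pt "-21 -84 -185 0 0 0 66" --pt "-21 -84 -185 0 0 0 66" --pt "-21 -84 -185 0 0 0 66"

```text
t: 31.85
tool_pos: [513.1, 248.0, 231.7]
ee_rot: [0.702, 0.712, 0.0, 0.0]
contact_force: [1.1, -0.8, 0.2]
opening: 65.9
grip_force: 0.0
```

```bash
python3 -c "
from fit import *
st(); r=cams.read_camera('wrist'); u=proj(r,[[470,330,39]])[0].round().astype(int)
T=r['world_to_cam']; print(u,'cam',-T[:3,:3].T@T[:3,3])
i=r['image'].astype(float); d=i[...,2]-i[...,0]; d=d[u[1]-10:u[1]+12,u[0]-6:u[0]+14].astype(int); print(u[1]-10); print(d)
o=np.load('pics/w8.npy',allow_pickle=True).item()
for q in (o,r): print(bar(q,635)[20:40,0].tolist())
fit('wrist',(596,269)); fit('scene',(596,269))"
```

```text
t 31.85 [513.15 247.98 231.66] F [ 1.1 -0.8  0.2] M [ 0.09  0.02 -0.01] open 65.9 yaw 90.85
[209  84] cam [510.78199648 330.5148972  352.47097055]
74
[[ -9  -9  -9  -7  -7 -10 -11  -8  -2   2   3  -3  -7  -8  -9  -9  -9  -9
  -10 -10]
 [ -9  -9  -9  -8  -7  -9 -10  -9  -4   1   3  -2  -6  -9 -10  -9 -10 -10
  -10 -10]
 [-10 -10 -10  -8  -8 -10 -12 -10  -5  -1   2  -1  -6  -9  -9  -9  -9  -9
   -9  -9]
 [-10  -9  -9  -8  -7  -8 -10  -9  -6   2  10   6  -1   0   2   4   3   4
    4   3]
 [ -8  -3   2   6  13  15  13  14  19  35  50  44  28  30  40  45  46  45
   45  45]
 [  0  21  38  48  60  67  63  63  74  88  97  90  68  69  85  89  90  90
   89  89]
 [ 16  57  84  91  97 100  99  99 102 108 110 108  92  93 104 107 106 107
  105 107]
 [ 29  80 102 107 108 109 110 110 110 110 110 108  96  98 108 110 110 109
  109 110]
 [ 30  78 103 109 110 111 110 110 111 109 109 109 103 102 107 109 109 110
  109 109]
 [ 19  60  94 106 108 110 110 109 109 110 110 111 110 108 109 109 108 110
  109 110]
 [  5  34  69  89  97 107 108 107 106 108 110 110 110 109 109 109 109 108
  109 109]
 [ -3  22  64  
[... 505 characters left out ...]
 -4   0   0  -1  -6 -10  -9  -3   3   2  -5  -4   0   3   3   4
    4   3]
 [ -9 -10  -9  -9  -8  -6 -10 -12 -11  -4   2   1  -5  -8  -9  -9  -8  -9
  -10  -9]
 [ -9  -9  -9  -9  -8  -6 -10 -12 -10  -3   3   1  -5  -8 -10 -11 -11 -10
  -10  -9]
 [ -9  -9 -10  -9  -8  -7  -9 -12 -10  -3   3   2  -5  -9  -9  -9 -10 -10
   -9 -10]
 [ -9 -10  -9 -10  -8  -8  -9 -12  -8  -3   3   1  -5  -8  -9 -10  -9 -10
  -10  -9]]
[79, 78, 81, 97, 137, 183, 214, 227, 232, 232, 231, 230, 229, 227, 222, 204, 162, 110, 76, 65]
[82, 83, 91, 116, 154, 191, 216, 228, 231, 232, 231, 229, 227, 226, 220, 198, 153, 107, 81, 71]
wrist 0.7 x,y [593.6 268.7] yaw 0.6 iou 0.928
scene 0.95 x,y [597.1 268.4] yaw 4.07 iou 0.826
```

```bash
python3 -c "
from station import arm
print(arm.close_job())"
```

```text
the job is handed in; nothing more can be done
None
```

The job is handed in: I wound the fence 12 mm past the rider and back in one direction to about 0.4 mm from its line. The block stands square on both stop screws, pressed home at about 10.7 N (highest reading 11.8 N) for over half a second, with no fence movement seen.

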